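Charge the handpiece lubricator through its tilted nipple

TASK

Lift the slim oil cartridge off its post on the parking rack and press its coupler squarely onto the tilted nipple of the lubrication unit, past the snap, until the sprung sleeve is pushed most of the way down. Keep pressing for about three seconds and finish like that, still gripping the cartridge and holding it down against the spring - do not let go. Leave everything else on the table undisturbed.

Things in the scene. Friction and masses are not known exactly. Their poses are not given: they have to be found in the camera images.
- cartridge_mid (a point): Centre (half-way up) of the slim loose oil cartridge: plain-metal cylinder 105 mm long, 0.11 to 0.22 kg. z axis from the coupler mouth to the closed end. It starts upright, mouth down, over one of the rack's two posts. Grip its smooth barrel, 34 mm diameter, from 42 to 105 mm from the mouth (any yaw); the ribbed steel coupler (30 mm) is below.
- coupler_mouth (a point): Centre of the open end of the cartridge's coupler, 52.5 mm from the cartridge's centre; z axis from here into the cartridge, along its axis. Bore 17 mm diameter for the first 8 mm, then a wider chamber, 23 mm, up to 42 mm deep.
- nipple_tip (a point): Free end of the unit's steel nipple. z axis: along the nipple, out of the unit; it leans 25 degrees from vertical towards the unit's front. A 14 mm rod, 36 mm long, tapered to 9 mm at the tip, with two sprung catches bulging to 20 mm width, centred 14 mm below the tip. They snap out inside the coupler's chamber when its mouth is 22 to 26 mm below the tip.
- sleeve (a joint): Sprung steel ring, 38 mm diameter, round the nipple, pushed down along it by the coupler's mouth. 0 = up (its top 17 mm below the nipple's tip), grows as pressed, stop at 0.013 m. Spring 4 N at 0, 11 N at 10 mm, 13 N at the stop; with the catches the push needed stays under 15 N. The snap alone does not hold the cartridge against the spring.
- unit: The lubrication unit, fixed: white box 170 x 160 mm, 45 mm high (67 mm at the rear), origin under its centre, x axis towards its rear; its front roughly faces the robot. The nipple's root is on a round aluminium boss, 60 mm diameter, 85 mm above the table; the boss's flat end is square to the nipple.
- rack: The parking rack, fixed: steel plate 100 x 220 mm, 10 mm thick, origin under its centre; two upright posts 14 mm in diameter, 32 mm above the plate, at 60 mm either side of the centre along the rack's y axis. The cartridge stands on the plate over one post, the squat bottle over the other.
- squat_bottle: Bystander: squat plain-metal bottle, 48 mm diameter, 75 mm high, upside down over the other rack post. Origin at its underside. Not the cartridge.
- rinse_cup: Bystander: white cup, 66 mm across, 75 mm high, origin at its underside.
- cotton_jar: Bystander: white jar with steel cap, 76 mm across, 85 mm high, origin at its underside.
- spray_bottle: Bystander: clear bottle, 60 mm across, 140 mm high, origin at its underside.
- handpiece: Bystander: steel dental handpiece lying along its y axis, 18 mm thick, about 160 mm long, origin on the table under its barrel.
- jaw_model: Bystander: plaster jaw model 60 x 62 mm, 26 mm high, origin at its underside.
- tray: Bystander: steel instrument tray 150 x 200 mm, 22 mm high, a mouth mirror in it, origin at its underside.
Mind the look-alikes: they are no part of the job. What is shaped like the unit but yellow is not meant.

How it is judged:
On the way, in this order (a step that is already met when the one before it is completed fails the run):
1. the cartridge has been lifted clear of its post, in the fingers (height (world z) of coupler_mouth above 0.05 m and contact force between the fingers and cartridge above 2 N), for 0.2 s.
2. the coupler is snapped onto the nipple, square, the sleeve pressed down by the gripped cartridge, and kept so for two seconds (value of joint sleeve above 0.0085 m and z of coupler_mouth in the frame of nipple_tip below -0.025 m and x of coupler_mouth in the frame of nipple_tip between -0.004 and 0.004 m and y of coupler_mouth in the frame of nipple_tip between -0.004 and 0.004 m and angle between the z axis of cartridge_mid and the z axis of nipple_tip, either way round below 0.14 rad and contact force between cartridge and sleeve above 4 N and contact force between the fingers and cartridge above 2 N), for 2 s.
At the end, for the whole second after the job is handed in: The gripped cartridge still presses the sleeve down at least 8.5 mm of its 13 mm with more than 4 N, the coupler mouth at least 25 mm below the nipple's tip and within 4 mm of its axis each way, the cartridge within 0.14 rad (8 degrees) of the nipple's axis, the fingers on the cartridge (all of step 2); the arm keeps its last pose, push and grip.
It fails at once if a bystander (squat bottle, cup, jar, spray bottle, handpiece, jaw model, tray) is moved more than 20 mm or tipped by more than 20 degrees (distance of any of squat_bottle, rinse_cup, cotton_jar, spray_bottle, handpiece, jaw_model, tray from where it was at the start of the episode above 0.02 m or angle between any of squat_bottle, rinse_cup, cotton_jar, spray_bottle, handpiece, jaw_model, tray's own z axis and vertical above 0.35 rad).
It also fails if it takes over 42 s, if anything falls off the work surface, if the arm or the gripper's body presses on something with over 40 N, if the wrist force passes 120 N, or if a joint passes its speed limit or range.

ROBOT

A 6-joint arm with a two-finger parallel gripper is mounted at the origin on the work surface. World frame = base frame: x ahead of the robot, y to its left, z up, the work surface at z = 0. Lengths are in m, angles in rad, forces in N, time in s.
With the tool pointing down it reaches from about 0.275 to 0.875 m from the base axis. Payload 12.5 kg.
Tool frame: the origin (TCP) lies at the very end of the fingers, on their centre line; the grasp point (between the pads) lies 19 mm behind it (manip.grip_point_offset is the distance from the TCP to the grasp point, in m); x points along the fingers, y is the direction in which the jaws open and shut, and the axes are right-handed (so a half turn about x gives the same grasp; the last joint's range is limited). The gripper opens to 85 mm and grips with 20 to 120 N. Pads are 22 mm wide; open, the fingers measure 114 mm over their backs; the gripper's body (76 mm by 85 mm) begins 54 mm behind the grasp point. The pads swing forward as they close: fully open they stand 13 mm farther back than shut.
Start: joints at [1.265, 0.351, 1.652, -0, 1.139, -0.085], TCP at [0.12, 0.537, 0.231] pointing down, gripper open.
Joint ranges: [-2.75, 2.75], [-0.79, 2.1], [0.01, 2.65], [-1.57, 4.71], [0.07, 3.14], [-2.87, 2.87]. Speed limits (rad/s): [2.22, 2.22, 2.79, 3.14, 3.14, 3.14].

INTERFACE

Orientations are given as a rotation vector (axis times angle).
In Python, from station import manip gives the robot as it stands. The module is installed in compiled form; this text tells all that it offers.
- The arm moves only by the tool jog_arm, never from a script. Its argument "series" is a list of rows, each a list of 2 entries, a list of its own where there are three numbers: the shift along the world's x, y, z in mm, then the turn, a rotation vector about the world's x, y, z in degrees. A call has 1 to 10 rows; each row shifts and turns the commanded pose from where the row before left it; what a row does not reach is not made up. A row lasts 1/8 s, in which the tool goes at most 62.5 mm and 10.7 degrees, less where a joint would pass 70% of its speed; a pose out of reach is approached as far as the arm can. A call is refused whole if a number of a shift passes 62.5 or a number of a turn 10.7, either way. A call with a gripper value outside its range is refused whole. "fingers" is the closure, from 0 (fully open) to 1 (shut), set as the call begins (left out, the last holds). The fingers move at their own pace and stop on an object; "newtons" is the grip in N (left out, the last holds). Time passes only in rows, so rows that do not move let the fingers close. It gives the time, the measured TCP pose, the force and the opening at its end, in the units of the state.
- manip.get_obs(): the state, without advancing time (a new reading comes with each control period).
- manip.snapshot(name): name is "scene" or "top" or "wrist"; returns a dict with "pixels" (400x640x3 uint8, red, green, blue), "fov_y" (degrees; the focal length in pixels is half the picture's height over the tangent of half this angle, whatever the lens; pixels are square), "cx", "cy" (the principal point, pixels), "R" (3x3) and "t" (3): a world point X has camera coordinates R X + t; the wrist camera has in their place "mount" (4x4, takes a point from camera to tool coordinates, whose origin is the TCP and whose axes are the tool frame's). Camera axes: x right, y down, z forward; pixel columns grow to the right and rows downward; lengths in m; the calibration is good to about 2 mm. The wrist camera is an equidistant fisheye: a pixel r from the principal point sees the ray r / f radians off the axis. A picture is of the moment at which its call begins: read the wrist's pose just before it. There is no depth.
- manip.hand_in(): hands the job in, once; it reports no verdict.
The state is a dict: "time": time; "joint_positions": joint angles; "joint_velocities": joint speeds; "tau": joint torques, N m; "eef_pos": TCP position; "tool_rot": TCP orientation; "wrist_force": force on the tool from outside, world axes, zero at the start; "torque": the same for the moment, N m; "opening": finger opening in m.
Only numpy, scipy, OpenCV 4.12 (cv2) and the standard library are available. Lean on these libraries where they do the work, as an engineer would, in place of code of your own. Each camera call takes 0.05 s, during which the arm holds its last target. There are 200 camera calls.

## Working session

There is one attempt and no reset: what is moved stays moved. The work goes in short steps, Python scripts to look and compute and a tool call to move; the robot and the scene stay as the last step left them, time stands still between calls to the robot, and variables do not carry over. Pictures are saved under pics/ and viewed, on a budget of 10 in all, crops included, one or two more only if the job needs it, and the job is handed in when it is done.

Besides the shell and the picture viewer there is one more tool, called after "Call:" in YAML: its name, and indented under it one key for each argument. jog_arm: Moves the arm, as the interface text tells. Its arguments: {"type":"object","properties":{"series":{"type":"array","items":{"type":"array"}},"fingers":{"type":"number"},"newtons":{"type":"number"}},"required":["series"]}

```bash
mkdir -p pics; cat > h.py <<'E'
import numpy as np, cv2
from scipy.spatial.transform import Rotation as Ro
from station import manip
def f(s): return 200/np.tan(np.radians(s['fov_y'])/2)
def ray(s,u,v):
    d=np.array([(u-s['cx'])/f(s),(v-s['cy'])/f(s),1.]); R=np.array(s['R']);o=-R.T@np.array(s['t']); d=R.T@d
    return o,d/np.linalg.norm(d)
def onz(s,u,v,z):
    o,d=ray(s,u,v); return o+d*(z-o[2])/d[2]
def proj(s,X):
    p=np.array(s['R'])@np.array(X)+np.array(s['t']); return f(s)*p[:2]/p[2]+[s['cx'],s['cy']]
def tri(rs):
    A=0;b=0
    for o,d in rs:
        P=np.eye(3)-np.outer(d,d);A=A+P;b=b+P@o
    X=np.linalg.solve(A,b); return X,[np.linalg.norm((np.eye(3)-np.outer(d,d))@(X-o)) for o,d in rs]
E
python3 - <<'E'
from h import *
import pickle
print(manip.get_obs(), manip.grip_point_offset)
for n in ["scene","top"]:
    s=manip.snapshot(n); pickle.dump(s,open(n+'.pkl','wb'))
    print(n,s['fov_y'],s['cx'],s['cy'],s['R'],s['t'])
    cv2.imwrite(f'pics/{n}0.png',cv2.resize(s['pixels'][:,:,::-1],(800,500),interpolation=cv2.INTER_CUBIC))
E
```

```text
{'time': 0.0, 'joint_positions': array([ 1.26542015e+00,  3.51216413e-01,  1.65242964e+00, -2.43318650e-05,
        1.13909011e+00, -8.45701197e-02]), 'joint_velocities': array([-3.59411287e-05,  1.21939708e-03,  3.66856978e-04,  1.17958439e-03,
        7.44851876e-04,  4.23340323e-04]), 'tau': array([-3.72434501e-03, -5.06102800e+01, -2.91401035e+01, -2.44549228e-04,
        4.58889685e-03,  1.26487578e-06]), 'eef_pos': array([0.12032385, 0.53633804, 0.23076717]), 'tool_rot': array([ 0.17246784,  1.56403587, -0.17423975]), 'wrist_force': array([-0.4682469 ,  0.52234216, -0.01183004]), 'torque': array([ 0.03052998, -0.01489518,  0.01911598]), 'opening': 0.08540600974421636} 0.0187
scene 53.851924762694246 312.88981388972707 201.6204441329425 [[-0.31264777  0.94974583  0.01530472]
 [ 0.52779417  0.18709614 -0.82850971]
 [-0.7897371  -0.25095397 -0.5597655 ]] [ 0.26617694 -0.17076891  1.53034872]
top 43.29512452601083 322.25789296575266 199.41361742181752 [[-1.91570746e-02 -9.99816209e-01  7.45116973e-04]
 [-9.75711599e-01  1.85325466e-02 -2.18273728e-01]
 [ 2.18219802e-01 -4.90850535e-03 -9.75887301e-01]] [-0.06991173  0.52533633  1.26610782]
```

View pics/scene0.png

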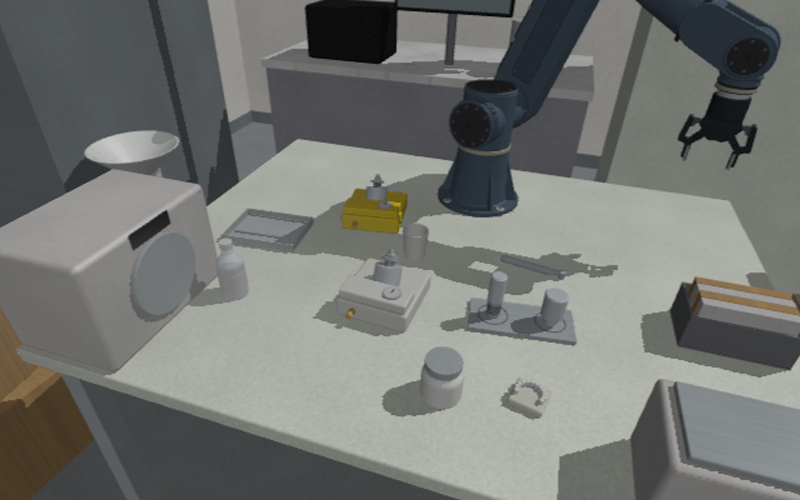

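View pics/top0.png

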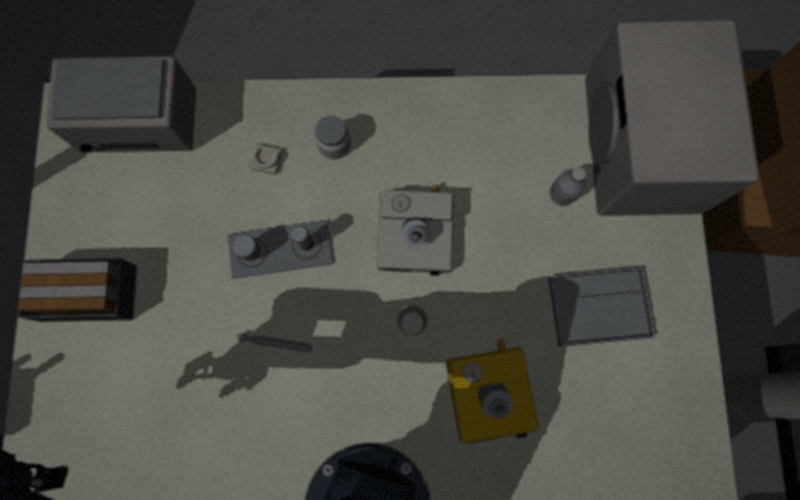

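The scene view shows the slim cartridge at about (497,292), the squat bottle at (553,310), the white unit at (385,290) with its nipple at (390,262), and a cup in front of the unit at (415,240). In the top view the cartridge is at (303,237), the unit at (415,230) and the cup at (412,320). I'll zoom in on both next.

```bash
python3 - <<'E'
from h import *
import pickle
o=[]
for n,(x,y) in dict(scene=(265,192),top=(180,148)).items():
    s=pickle.load(open(n+'.pkl','rb')); c=s['pixels'][y:y+75,x:x+200,::-1]
    c=cv2.convertScaleAbs(c,alpha=1.0 if n=='scene' else 1.5)
    o.append(cv2.resize(c,(800,300),interpolation=cv2.INTER_CUBIC))
cv2.imwrite('pics/crop.png',np.vstack(o))
E
```

```text
(no output)
```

View pics/crop.png

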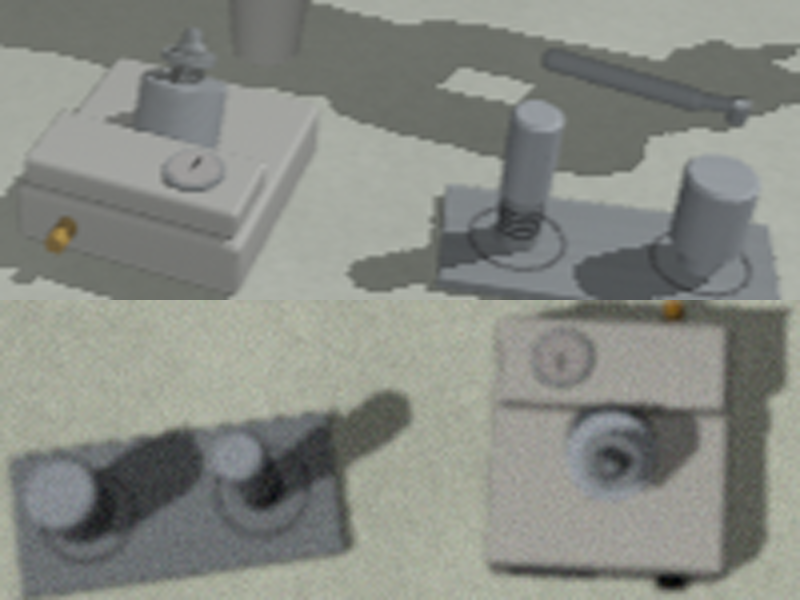

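```bash
python3 - <<'E'
from h import *
import pickle
S=pickle.load(open('scene.pkl','rb'));T=pickle.load(open('top.pkl','rb'))
s=lambda u,v:(S,265+u/4,192+v/4); t=lambda u,v:(T,180+u/4,148+(v-300)/4)
np.set_printoptions(precision=4,suppress=True)
for n,a,b,z in [('cart top',(540,113),(238,455),.115),('nip tip',(194,32),(613,462),.1176),('bottle top',(721,173),(62,495),.085)]:
    print(n,tri([ray(*s(*a)),ray(*t(*b))]),onz(*s(*a),z),onz(*t(*b),z))
for n,p,z in [('fl',(490,566),.045),('fr',(722,571),.045),('rl',(498,320),.067),('rr',(727,325),.067),('r0',(10,457),.01),('r1',(333,412),.01),('r2',(350,547),.01),('r3',(25,595),.01)]: print(n,onz(*t(*p),z))
o=manip.get_obs();print(Ro.from_rotvec(o['tool_rot']).as_matrix())
E
```

```text
cart top (array([0.5478, 0.13  , 0.1151]), [np.float64(0.0012364291772688333), np.float64(0.0012364291772688082)]) [0.5473 0.1312 0.115 ] [0.5479 0.1287 0.115 ]
nip tip (array([ 0.5375, -0.1057,  0.1181]), [np.float64(0.002165904854211865), np.float64(0.0021659048542118538)]) [ 0.5366 -0.1038  0.1176] [ 0.5382 -0.1078  0.1176]
bottle top (array([0.5311, 0.2471, 0.0848]), [np.float64(0.000512757833080838), np.float64(0.0005127578330809485)]) [0.5312 0.2476 0.085 ] [0.5311 0.2465 0.085 ]
fl [ 0.4871 -0.0271  0.045 ]
fr [ 0.4808 -0.1799  0.045 ]
rl [ 0.6495 -0.035   0.067 ]
rr [ 0.6431 -0.1874  0.067 ]
r0 [0.5761 0.302  0.01  ]
r1 [0.6038 0.081  0.01  ]
r2 [0.5087 0.0689 0.01  ]
r3 [0.4799 0.2879 0.01  ]
[[-0.0003  0.219   0.9757]
 [-0.0011  0.9757 -0.219 ]
 [-1.     -0.0011 -0.0001]]
```

Both views agree: cartridge top (0.548, 0.130, 0.115), nipple tip (0.5375, -0.106, 0.118), unit yaw about -2.5°. Heights match the given sizes, so I'm moving above the cartridge.

Call:
jog_arm:
  series:
    - [[43, -40, 0], [0, 0, 1]]
    - [[43, -41, 0], [0, 0, 1]]
    - [[43, -41, 0], [0, 0, 1]]
    - [[43, -41, 0], [0, 0, 1]]
    - [[43, -41, 0], [0, 0, 1]]
    - [[43, -41, 0], [0, 0, 1]]
    - [[43, -41, 0], [0, 0, 1]]
    - [[43, -40, 0], [0, 0, 1]]
    - [[43, -40, 0], [0, 0, 1]]
    - [[41, -40, 0], [0, 0, 1.1]]
  fingers: 0
  newtons: 110

```text
time: 1.35
eef_pos: [0.5496, 0.129, 0.2311]
tool_rot: [0.035, 1.571, -0.035]
wrist_force: [0.6, 0.7, 0.7]
opening: 0.0856
```

Call:
jog_arm:
  series:
    - [[0, 0, 0], [0, 0, 0]]
    - [[0, 0, 0], [0, 0, 0]]

```text
time: 1.6
eef_pos: [0.5479, 0.1308, 0.2308]
tool_rot: [0.035, 1.572, -0.035]
wrist_force: [0.0, 0.4, -0.3]
opening: 0.0857
```

```bash
python3 - <<'E'
from h import *
import pickle
o=manip.get_obs();s=manip.snapshot("wrist");pickle.dump((o,s),open('w1.pkl','wb'))
print(o['eef_pos'],Ro.from_rotvec(o['tool_rot']).as_matrix().round(3),o['joint_positions'].round(2),o['time'],s['fov_y'],s['cx'],s['cy'],s['mount'])
cv2.imwrite('pics/w1.png',cv2.resize(s['pixels'][:,:,::-1],(800,500)))
E
```

```text
[0.54787445 0.13079337 0.23082957] [[-0.001  0.045  0.999]
 [ 0.     0.999 -0.045]
 [-1.    -0.    -0.001]] [ 0.15  0.38  1.62  0.    1.15 -1.37] 1.6 65.70646984690485 321.2214538467715 200.48156262765266 [[-9.34696242e-04 -2.95316272e-01  9.55399092e-01 -1.42420474e-01]
 [ 9.99999260e-01  4.67935732e-04  1.12297007e-03  7.01023870e-04]
 [-7.78696708e-04  9.55399435e-01  2.95315616e-01 -7.57293452e-02]
 [ 0.00000000e+00  0.00000000e+00  0.00000000e+00  1.00000000e+00]]
```

View pics/w1.png

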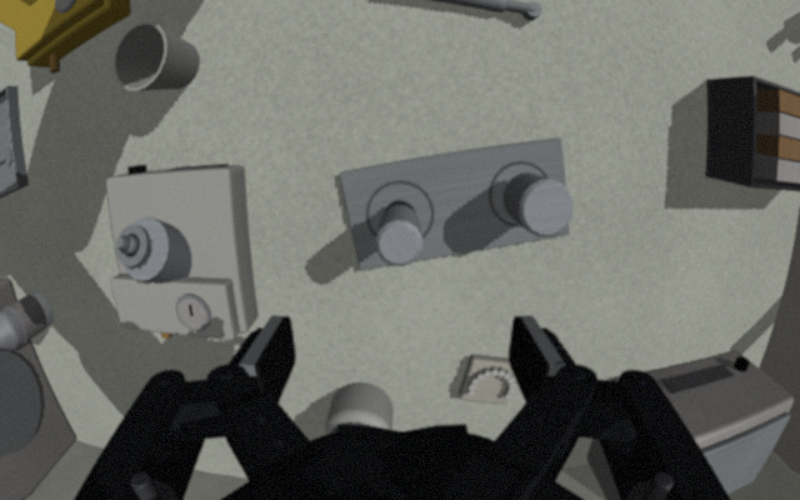

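The wrist view shows the cartridge top at (400,241), between the fingers' columns, and the nipple tip at (124,245).

```bash
cat >> h.py <<'E'
def wray(o,s,u,v):
    a=np.array([u-s['cx'],v-s['cy']]);r=np.linalg.norm(a);th=r/f(s)
    d=np.r_[a/r*np.sin(th),np.cos(th)];M=np.array(s['mount']);R=Ro.from_rotvec(o['tool_rot']).as_matrix()
    return o['eef_pos']+R@M[:3,3],R@M[:3,:3]@d
def wz(o,s,u,v,z):
    c,d=wray(o,s,u,v);return c+d*(z-c[2])/d[2]
E
python3 - <<'E'
from h import *
import pickle
o,s=pickle.load(open('w1.pkl','rb'))
print(wz(o,s,400.5/1.25,241/1.25,.115),wz(o,s,124/1.25,244/1.25,.1176))
S=pickle.load(open('scene.pkl','rb'));T=pickle.load(open('top.pkl','rb'))
print(tri([ray(S,265+194/4,200),ray(T,180+613/4,148+162/4),wray(o,s,124/1.25,244/1.25)]))
E
```

```text
[0.54488401 0.13121291 0.115     ] [ 0.53499298 -0.09943724  0.1176    ]
(array([ 0.5366896 , -0.10506552,  0.11542772]), [np.float64(0.002055348159827394), np.float64(0.003469773404397693), np.float64(0.0027745484166334287)])
```

Call:
jog_arm:
  series:
    - [[-1, 0, -30], [0, 0, 0]]
    - [[0, 0, -30], [0, 0, 0]]
    - [[0, 0, -30], [0, 0, 0]]
    - [[0, 0, -25], [0, 0, 0]]
    - [[0, 0, -20], [0, 0, 0]]
    - [[0, 0, -15], [0, 0, 0]]
    - [[0, 0, -13], [0, 0, 0]]
    - [[0, 0, 0], [0, 0, 0]]

```text
time: 2.65
eef_pos: [0.547, 0.1309, 0.0677]
tool_rot: [0.034, 1.572, -0.035]
wrist_force: [-0.4, 0.6, 1.5]
opening: 0.0852
```

Call:
jog_arm:
  series:
    - [[0, 0, 0], [0, 0, 0]]
    - [[0, 0, 0], [0, 0, 0]]
    - [[0, 0, 0], [0, 0, 0]]
    - [[0, 0, 0], [0, 0, 0]]
    - [[0, 0, 0], [0, 0, 0]]
    - [[0, 0, 0], [0, 0, 0]]
    - [[0, 0, 0], [0, 0, 0]]
    - [[0, 0, 0], [0, 0, 0]]
  fingers: 1
  newtons: 110

```text
time: 3.65
eef_pos: [0.5478, 0.1303, 0.069]
tool_rot: [0.035, 1.57, -0.035]
wrist_force: [-1.6, -3.0, 7.0]
opening: 0.0323
```

Call:
jog_arm:
  series:
    - [[0, 0, 15], [0, 0, 0]]
    - [[0, 0, 25], [0, 0, 0]]
    - [[0, 0, 35], [0, 0, 0]]
    - [[0, 0, 35], [0, 0, 0]]
    - [[0, 0, 35], [0, 0, 0]]
    - [[0, 0, 15], [0, 0, 0]]
    - [[0, 0, 0], [0, 0, 0]]

```text
time: 4.53
eef_pos: [0.5476, 0.1307, 0.2289]
tool_rot: [0.035, 1.569, -0.035]
wrist_force: [0.6, 0.4, -2.0]
opening: 0.0321
```

Call:
jog_arm:
  series:
    - [[-5, -20, 0], [-0.1, -2.5, 0]]
    - [[-5, -30, 0], [-0.12, -3, 0]]
    - [[-5, -30, 0], [-0.12, -3, 0]]
    - [[-5, -30, 0], [-0.12, -3, 0]]
    - [[-5, -30, 0], [-0.12, -3, 0]]
    - [[-5, -30, 0], [-0.12, -3, 0]]
    - [[-5, -25, 0], [-0.12, -3, 0]]
    - [[-5, -20, 0], [-0.12, -3, 0]]
    - [[-7, -19, 0], [-0.06, -1.5, 0]]
    - [[0, 0, 0], [0, 0, 0]]

```text
time: 5.78
eef_pos: [0.4992, -0.104, 0.2268]
tool_rot: [0.029, 1.137, -0.04]
wrist_force: [0.6, -0.3, -1.8]
opening: 0.032
```

Call:
jog_arm:
  series:
    - [[0, 0, -8], [0, 0, 0]]
    - [[0, 0, -8], [0, 0, 0]]
    - [[0, 0, 0], [0, 0, 0]]
    - [[0, 0, 0], [0, 0, 0]]

```text
time: 6.28
eef_pos: [0.5006, -0.1031, 0.2122]
tool_rot: [0.027, 1.134, -0.038]
wrist_force: [0.8, 0.3, -2.4]
opening: 0.032
```

```bash
python3 - <<'E'
from h import *
import pickle
o=manip.get_obs();D={}
for n in ["wrist","scene","top"]: D[n]=manip.snapshot(n)
pickle.dump((o,D),open('p2.pkl','wb'))
R=Ro.from_rotvec(o['tool_rot']).as_matrix()
print(o['eef_pos'],R.round(3),o['joint_positions'].round(2),o['time'],o['wrist_force'],o['opening'])
m=o['eef_pos']+R[:,0]*.059
t=[.5367,-.105,.1176]
for n in ["scene","top"]: print(n,proj(D[n],m),proj(D[n],t))
a=D['wrist']['pixels'][:,:,::-1]
px,py=map(int,proj(D['scene'],t));b=D['scene']['pixels'][py-60:py+30,px-40:px+40,::-1];print('scene org',px-40,py-60)
px,py=map(int,proj(D['top'],t));c=D['top']['pixels'][py-45:py+45,px-40:px+40,::-1];print('top org',px-40,py-45)
r=lambda i,k=1:cv2.resize(cv2.convertScaleAbs(i,alpha=k),(400,450),interpolation=cv2.INTER_CUBIC)
cv2.imwrite('pics/p2.png',np.hstack([r(b),r(c,1.7)]))
cv2.imwrite('pics/w2.png',cv2.resize(a,(800,500)))
E
```

```text
[ 0.50055724 -0.10310709  0.21222694] [[ 0.422  0.044  0.905]
 [-0.017  0.999 -0.04 ]
 [-0.906  0.002  0.423]] [-0.36  0.14  2.06  0.26  0.55 -2.09] 6.275 [ 0.78791964  0.27925039 -2.39058518] 0.03201199880724868
scene [314.9312872  184.99882164] [313.05788078 199.93035427]
top [332.20638513 189.56701679] [332.13592556 189.11147509]
scene org 273 139
top org 292 144
```

View pics/p2.png

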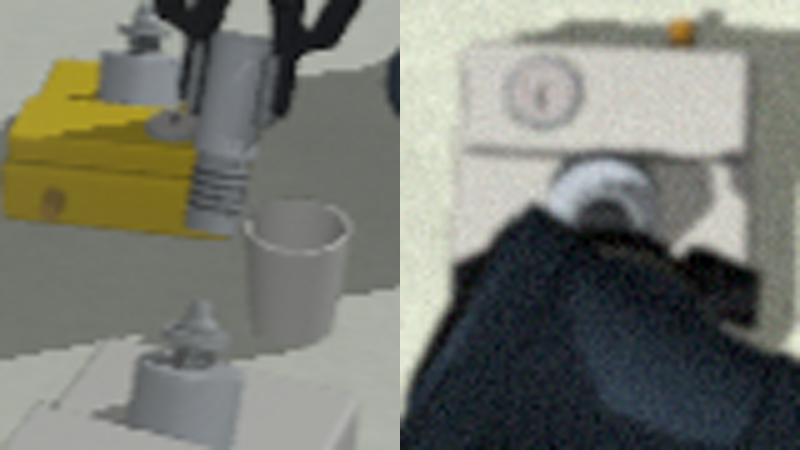

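View pics/w2.png

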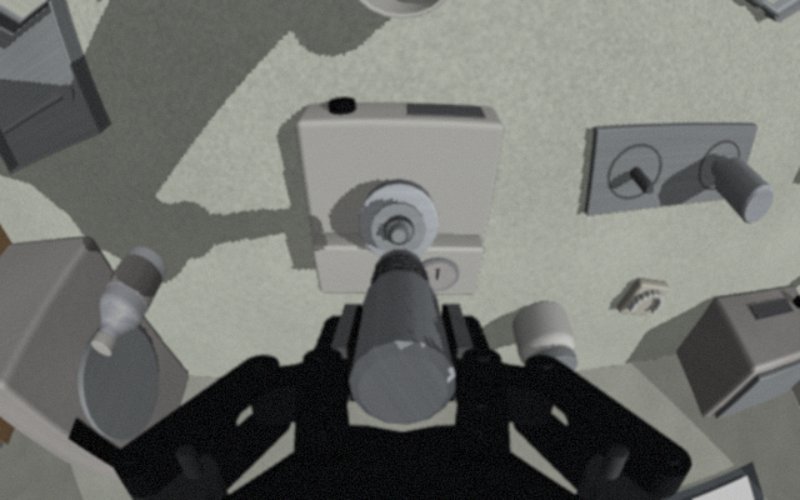

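The scene crop shows the mouth at about (214,227), right above the tip at (203,300). In the wrist view the tip (399,232) is in line with the cartridge axis (400). I'll check the tip position from this nearer wrist view.

```bash
python3 - <<'E'
from h import *
import pickle
np.set_printoptions(precision=4,suppress=True)
o,D=pickle.load(open('p2.pkl','rb'));s=D['wrist'];S=D['scene'];T=pickle.load(open('top.pkl','rb'))
R=Ro.from_rotvec(o['tool_rot']).as_matrix();p=o['eef_pos']
rw=wray(o,s,399/1.25,232/1.25);rs=ray(S,273+203/5,139+301/5);rt=ray(T,180+613/4,148+162/4)
for n,r in [('w+s',[rw,rs]),('w+t',[rw,rt]),('s+t',[rs,rt]),('all',[rw,rs,rt])]:
    X,e=tri(r);print(n,X,np.round(e,4),'tool frame',R.T@(X-p))
X=wz(o,s,399/1.25,232/1.25,.1176);print(X,R.T@(X-p))
# apparent barrel axis and mouth per row in scene
g=cv2.cvtColor(S['pixels'],cv2.COLOR_RGB2GRAY)
for v in range(170,188): print(v,g[v,306:328])
# dark boss edges in wrist: predicted image of mouth centre & top centre
E
```

```text
w+s [ 0.5307 -0.1051  0.1161] [0.0003 0.0003] tool frame [ 0.0999 -0.0009 -0.0133]
w+t [ 0.5421 -0.1069  0.1021] [0.0014 0.0014] tool frame [ 0.1174 -0.0021 -0.0088]
s+t [ 0.537  -0.1057  0.1203] [0.0022 0.0022] tool frame [ 0.0987 -0.0012 -0.0058]
all [ 0.5344 -0.1058  0.1167] [0.0035 0.0021 0.0044] tool frame [ 0.1009 -0.0014 -0.0096]
[ 0.5294 -0.1048  0.1176] [ 0.0979 -0.0006 -0.0139]
170 [104 103 104 105 105  97  86  85  95 101 107 111 120 123 126 126 124 122
 115 111 111 111]
171 [103 102 103 103 102  98  87  87  94 101 104 104 106 105 102 114 103 104
 111 110 110 111]
172 [102 102 102 102 102  79  66  85  96 101 103 104 104 101  98 113 103 103
 112 111 110 110]
173 [102 102 103 104 102  85  61  59  64  73  86 100 113 120 122 123 113 110
 113 112 111 112]
174 [ 95  89  88  88  79  65  76  89  88  87  83  74  77  81  81  79  90 106
 112 112 113 112]
175 [110 108 107 106 102  77  57  62  78  91 103 111 116 120 119 115 111 111
 111 113 113 112]
176 [108 107 108 107  95  82  85  85  87  76  71  77  79  90  94  90 104 112
 111 111 111 111]
177 [105 105 105 105  87  63  59  77  96 100
[... 300 characters left out ...]
1 116 112 111 108
 111 112 113 116]
181 [104 103 103  94  85  89  94  98 104 100  96  94  84  80  86 106 111 107
 107 110 113 116]
182 [104 104 103  98  90  92  98 103 108 111 116 119 105 108 110 110 107 101
 103 109 113 116]
183 [104 104 104  96  89  93  98 104 108 113 118 122 122 119 113 116 139 123
 103 109 114 116]
184 [104 104 104  99  95  96 101 105 110 115 120 122 124 120 112 111 145 129
 103 110 114 117]
185 [ 97 100 102 103 104 106 107 106 109 113 119 122 122 118 112 103 138 126
 103 110 113 117]
186 [114 107 103 104  99  98  94  94  97  99 102 102 101 108 112 107 102 124
 119 110 114 117]
187 [114 114 114 112 113 113 112 112 113 113 113 112 111 113 114 108  98 101
 123 137 126 118]
```

```bash
cat >> h.py <<'E'
def wproj(s,P): # tool-frame point -> pixel
    M=np.linalg.inv(np.array(s['mount']));c=M[:3,:3]@np.array(P)+M[:3,3]
    th=np.arctan2(np.hypot(c[0],c[1]),c[2]);return f(s)*th*c[:2]/np.hypot(c[0],c[1])+[s['cx'],s['cy']]
E
python3 - <<'E'
from h import *
import pickle
o,D=pickle.load(open('p2.pkl','rb'));s=D['wrist']
np.set_printoptions(precision=1,suppress=True)
for z in (-.014,-.006): print('tip',z,[1.25*wproj(s,(.099+d,-.001,z)) for d in (0,.017,.036)])
for z in (-.004,0,.004): print('carttop',z,1.25*wproj(s,(-.046,0,z)),[1.25*wproj(s,(-.046,0,z+k)) for k in (-.017,.017)],'mouth',1.25*wproj(s,(.059,0,z)),1.25*wproj(s,(.059,0,z-.015)))
a=s['pixels'][:,:,::-1]
a=cv2.convertScaleAbs(a[125:345,265:385],alpha=1.6)
cv2.imwrite('pics/w2c.png',cv2.resize(np.hstack([a[:110],a[110:]]),(800,367),interpolation=cv2.INTER_CUBIC))
E
```

```text
tip -0.014 [array([398.4, 231.4]), array([398.6, 225.3]), array([398.7, 219.3])]
tip -0.006 [array([398.4, 243.3]), array([398.6, 236.5]), array([398.8, 229.8])]
carttop -0.004 [398.8 381.7] [array([398.6, 334. ]), array([399., 422.])] mouth [399.8 266.9] [399.8 240.7]
carttop 0 [398.8 391.8] [array([398.6, 345.9]), array([399. , 430.6])] mouth [399.8 273.6] [399.8 247.8]
carttop 0.004 [398.9 401.6] [array([398.7, 357.4]), array([399. , 438.7])] mouth [399.8 280.3] [399.8 254.8]
```

View pics/w2c.png

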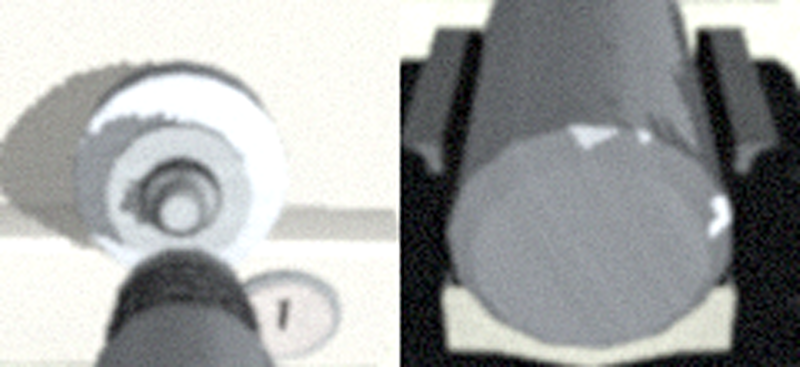

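The zoomed view shows the tip at (180,213) in the left panel, fully visible past the coupler edge. The cartridge therefore sits about 10–11 mm too far along tool +z, more than the top view suggested. I'll correct that, close half of the gap and look again.

Call:
jog_arm:
  series:
    - [[-4.5, -0.4, -2], [0, 0, 0]]
    - [[-4.5, -0.4, -2], [0, 0, 0]]
    - [[3.1, 0, -6.7], [0, 0, 0]]
    - [[3.1, 0, -6.7], [0, 0, 0]]
    - [[3.1, 0, -6.6], [0, 0, 0]]
    - [[0, 0, 0], [0, 0, 0]]
    - [[0, 0, 0], [0, 0, 0]]
    - [[0, 0, 0], [0, 0, 0]]

```text
time: 7.42
eef_pos: [0.5008, -0.1042, 0.1885]
tool_rot: [0.027, 1.134, -0.038]
wrist_force: [0.9, 0.4, -1.0]
opening: 0.0318
```

```bash
python3 - <<'E'
from h import *
import pickle
o=manip.get_obs();D={n:manip.snapshot(n) for n in("wrist","scene")}
pickle.dump((o,D),open('p3.pkl','wb'))
R=Ro.from_rotvec(o['tool_rot']).as_matrix()
np.set_printoptions(precision=4,suppress=True)
print(o['eef_pos'],R[:,0],o['time'],o['wrist_force'])
m=o['eef_pos']+R[:,0]*.059;print('mouth',m,proj(D['scene'],m))
s=D['wrist'];np.set_printoptions(precision=1)
for z in (-.004,0,.004):print(z,[1.25*wproj(s,(d,0,z)) for d in (.076,.093,.112)],'mouth edge',1.25*wproj(s,(.059,0,z-.015)))
a=cv2.convertScaleAbs(s['pixels'][125:245,265:385,::-1],alpha=1.5)
b=D['scene']['pixels'][150:230,273:353,::-1]
r=lambda i:cv2.resize(i,(400,400),interpolation=cv2.INTER_CUBIC)
cv2.imwrite('pics/p3.png',np.hstack([r(a),r(b)]))
E
```

```text
[ 0.5008 -0.1042  0.1885] [ 0.4229 -0.017  -0.906 ] 7.425 [ 0.8555  0.387  -1.0263]
mouth [ 0.5258 -0.1052  0.135 ] [314.3518 192.4408]
-0.004 [array([399.9, 257.3]), array([400. , 248.9]), array([400. , 240.9])] mouth edge [399.8 240.7]
0 [array([399.9, 263.6]), array([400. , 254.9]), array([400. , 246.5])] mouth edge [399.8 247.8]
0.004 [array([399.9, 269.9]), array([400. , 260.9]), array([400., 252.])] mouth edge [399.8 254.8]
```

View pics/p3.png

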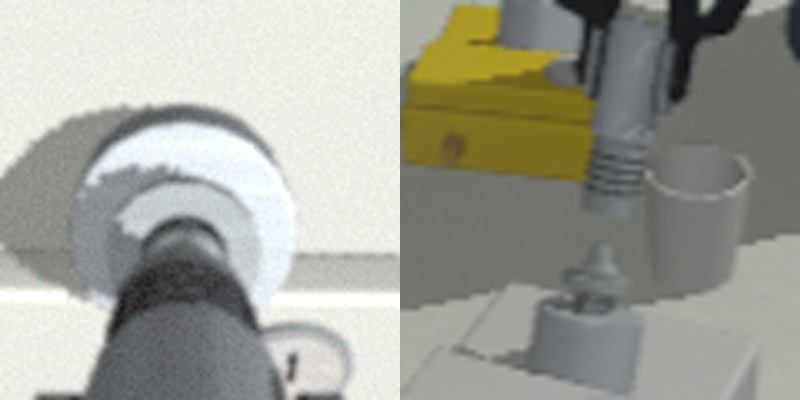

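The wrist crop shows boss, sleeve and catches nearly concentric with the coupler, with about 3 mm left in tool -z. The scene crop shows the mouth (608,205) in line with the tip (602,245), about 18 mm away. I'll correct the offset and advance onto the tip.

Call:
jog_arm:
  series:
    - [[-2.3, 0.1, -1.1], [0, 0, 0]]
    - [[2.1, -0.1, -4.5], [0, 0, 0]]
    - [[2.1, -0.1, -4.5], [0, 0, 0]]
    - [[2.1, -0.1, -4.5], [0, 0, 0]]
    - [[1.3, 0, -2.7], [0, 0, 0]]
    - [[0, 0, 0], [0, 0, 0]]
    - [[0, 0, 0], [0, 0, 0]]

```text
time: 8.4
eef_pos: [0.506, -0.1044, 0.1711]
tool_rot: [0.027, 1.134, -0.038]
wrist_force: [1.5, -0.8, -0.7]
opening: 0.0319
```

Call:
jog_arm:
  series:
    - [[1.3, 0, -2.7], [0, 0, 0]]
    - [[1.3, 0, -2.7], [0, 0, 0]]
    - [[0, 0, 0], [0, 0, 0]]
    - [[0, 0, 0], [0, 0, 0]]

```text
time: 8.9
eef_pos: [0.5086, -0.1044, 0.1656]
tool_rot: [0.027, 1.134, -0.038]
wrist_force: [-1.0, -0.0, -1.3]
opening: 0.0318
```

Call:
jog_arm:
  series:
    - [[1.3, -0.1, -2.7], [0, 0, 0]]
    - [[0, 0, 0], [0, 0, 0]]
    - [[0, 0, 0], [0, 0, 0]]

```text
time: 9.28
eef_pos: [0.51, -0.1045, 0.1629]
tool_rot: [0.027, 1.134, -0.038]
wrist_force: [0.7, 0.5, -2.1]
opening: 0.0322
```

```bash
python3 - <<'E'
from h import *
D={n:manip.snapshot(n) for n in("wrist","scene")}
a=cv2.convertScaleAbs(D['wrist']['pixels'][125:245,265:385,::-1],alpha=1.5)
b=D['scene']['pixels'][150:230,273:353,::-1]
r=lambda i:cv2.resize(i,(400,400),interpolation=cv2.INTER_CUBIC)
cv2.imwrite('pics/p4.png',np.hstack([r(a),r(b)]))
E
```

```text
(no output)
```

View pics/p4.png

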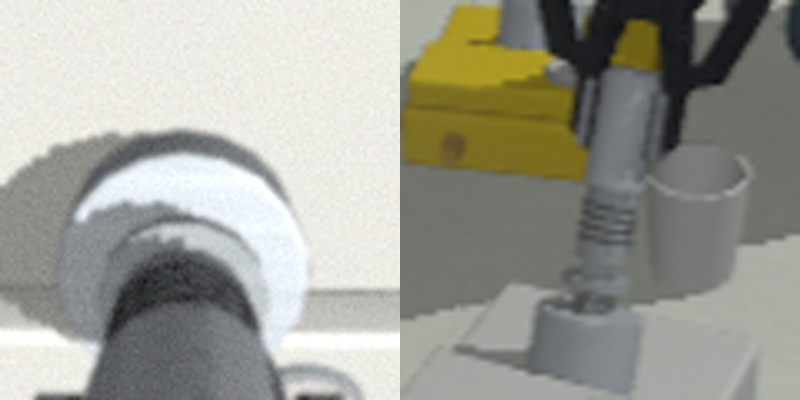

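The tip is now inside the bore, with the coupler just above the sleeve at scene (597,270) and concentric with the boss in the wrist view. Pressing on in small steps.

Call:
jog_arm:
  series:
    - [[1.3, -0.1, -2.7], [0, 0, 0]]
    - [[1.3, 0, -2.7], [0, 0, 0]]
    - [[0, 0, 0], [0, 0, 0]]
    - [[0, 0, 0], [0, 0, 0]]

```text
time: 9.88
eef_pos: [0.5131, -0.1048, 0.1577]
tool_rot: [0.026, 1.133, -0.039]
wrist_force: [5.7, 0.1, -1.0]
opening: 0.0317
```

Call:
jog_arm:
  series:
    - [[1.3, -0.1, -2.7], [0, 0, 0]]
    - [[1.3, 0, -2.7], [0, 0, 0]]
    - [[0, 0, 0], [0, 0, 0]]
    - [[0, 0, 0], [0, 0, 0]]

```text
time: 10.38
eef_pos: [0.5157, -0.1049, 0.1524]
tool_rot: [0.026, 1.133, -0.039]
wrist_force: [3.8, 0.2, 4.1]
opening: 0.0322
```

Call:
jog_arm:
  series:
    - [[1.3, -0.1, -2.7], [0, 0, 0]]
    - [[0, 0, 0], [0, 0, 0]]
    - [[0, 0, 0], [0, 0, 0]]

```text
time: 10.75
eef_pos: [0.5168, -0.105, 0.1497]
tool_rot: [0.026, 1.133, -0.039]
wrist_force: [4.2, -1.3, 3.7]
opening: 0.0321
```

Call:
jog_arm:
  series:
    - [[0.9, 0, 0.4], [0, 0, 0]]
    - [[1.3, -0.1, -2.7], [0, 0, 0]]
    - [[0, 0, 0], [0, 0, 0]]
    - [[0, 0, 0], [0, 0, 0]]

```text
time: 11.25
eef_pos: [0.5184, -0.105, 0.1471]
tool_rot: [0.027, 1.134, -0.038]
wrist_force: [-0.5, -3.0, 6.3]
opening: 0.032
```

Call:
jog_arm:
  series:
    - [[1.3, -0.1, -2.7], [0, 0, 0]]
    - [[0, 0, 0], [0, 0, 0]]
    - [[0, 0, 0], [0, 0, 0]]

```text
time: 11.62
eef_pos: [0.5197, -0.1051, 0.1446]
tool_rot: [0.026, 1.134, -0.038]
wrist_force: [-2.4, -2.7, 10.2]
opening: 0.0317
```

Call:
jog_arm:
  series:
    - [[0.7, 0, -1.3], [0, 0, 0]]
    - [[0, 0, 0], [0, 0, 0]]
    - [[0, 0, 0], [0, 0, 0]]

```text
time: 12.0
eef_pos: [0.5204, -0.1051, 0.1435]
tool_rot: [0.026, 1.134, -0.038]
wrist_force: [-5.7, -2.9, 13.2]
opening: 0.0321
```

Call:
jog_arm:
  series:
    - [[0.7, 0, -1.3], [0, 0, 0]]
    - [[0, 0, 0], [0, 0, 0]]
    - [[0, 0, 0], [0, 0, 0]]

```text
time: 12.38
eef_pos: [0.5209, -0.1052, 0.1435]
tool_rot: [0.026, 1.133, -0.038]
wrist_force: [-22.7, -1.7, 37.5]
opening: 0.0323
```

Call:
jog_arm:
  series:
    - [[0.7, 0, -1.3], [0, 0, 0]]
    - [[0, 0, 0], [0, 0, 0]]
    - [[0, 0, 0], [0, 0, 0]]

```text
time: 12.75
eef_pos: [0.5215, -0.1052, 0.1434]
tool_rot: [0.026, 1.132, -0.038]
wrist_force: [-39.3, -2.4, 62.1]
opening: 0.0321
```

The force rose 4→14 N and then steeply with no further travel, so the sleeve is on its stop. I'll ease off to just above it and hold.

Call:
jog_arm:
  series:
    - [[-1.2, 0, 2.3], [0, 0, 0]]
    - [[0, 0, 0], [0, 0, 0]]
    - [[0, 0, 0], [0, 0, 0]]
    - [[0, 0, 0], [0, 0, 0]]

```text
time: 13.25
eef_pos: [0.5205, -0.1051, 0.1435]
tool_rot: [0.026, 1.134, -0.038]
wrist_force: [-9.9, -2.8, 19.2]
opening: 0.0321
```

```bash
python3 - <<'E'
from h import *
D={n:manip.snapshot(n) for n in("wrist","scene")}
a=cv2.convertScaleAbs(D['wrist']['pixels'][125:345,210:430,::-1],alpha=1.5)
b=D['scene']['pixels'][150:230,273:353,::-1]
r=lambda i:cv2.resize(i,(400,400),interpolation=cv2.INTER_CUBIC)
cv2.imwrite('pics/p5.png',np.hstack([r(a),r(b)]))
E
```

```text
(no output)
```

View pics/p5.png

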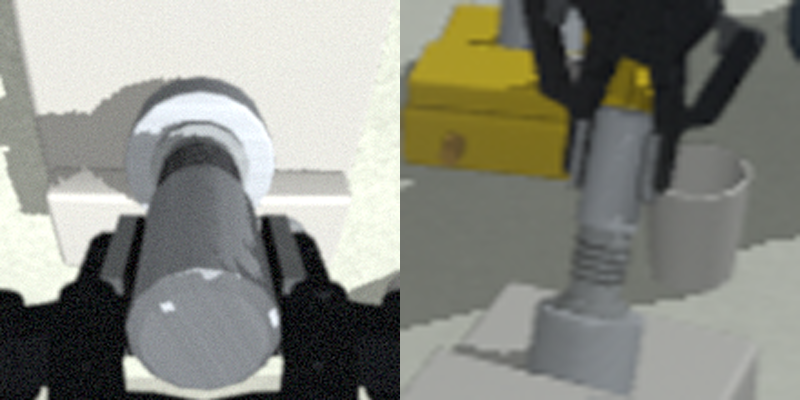

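The coupler is seated right down against the boss at scene (590,300), square, and the fingers still grip the barrel. Axial push is about 22 N, so the sleeve is on its stop. Holding for three seconds.

Call:
jog_arm:
  series:
    - [[0, 0, 0], [0, 0, 0]]
    - [[0, 0, 0], [0, 0, 0]]
    - [[0, 0, 0], [0, 0, 0]]
    - [[0, 0, 0], [0, 0, 0]]
    - [[0, 0, 0], [0, 0, 0]]
    - [[0, 0, 0], [0, 0, 0]]
    - [[0, 0, 0], [0, 0, 0]]
    - [[0, 0, 0], [0, 0, 0]]
    - [[0, 0, 0], [0, 0, 0]]
    - [[0, 0, 0], [0, 0, 0]]

```text
time: 14.6
eef_pos: [0.5205, -0.1051, 0.1435]
tool_rot: [0.026, 1.134, -0.038]
wrist_force: [-10.0, -2.7, 19.2]
opening: 0.0316
```

Call:
jog_arm:
  series:
    - [[0, 0, 0], [0, 0, 0]]
    - [[0, 0, 0], [0, 0, 0]]
    - [[0, 0, 0], [0, 0, 0]]
    - [[0, 0, 0], [0, 0, 0]]
    - [[0, 0, 0], [0, 0, 0]]
    - [[0, 0, 0], [0, 0, 0]]
    - [[0, 0, 0], [0, 0, 0]]
    - [[0, 0, 0], [0, 0, 0]]
    - [[0, 0, 0], [0, 0, 0]]
    - [[0, 0, 0], [0, 0, 0]]

```text
time: 15.85
eef_pos: [0.5205, -0.1051, 0.1435]
tool_rot: [0.026, 1.134, -0.038]
wrist_force: [-9.9, -1.9, 19.7]
opening: 0.0318
```

Call:
jog_arm:
  series:
    - [[0, 0, 0], [0, 0, 0]]
    - [[0, 0, 0], [0, 0, 0]]
    - [[0, 0, 0], [0, 0, 0]]
    - [[0, 0, 0], [0, 0, 0]]
    - [[0, 0, 0], [0, 0, 0]]
    - [[0, 0, 0], [0, 0, 0]]
    - [[0, 0, 0], [0, 0, 0]]
    - [[0, 0, 0], [0, 0, 0]]

```text
time: 16.85
eef_pos: [0.5205, -0.1051, 0.1435]
tool_rot: [0.026, 1.134, -0.038]
wrist_force: [-10.0, -3.4, 19.5]
opening: 0.0319
```

```bash
python3 -c "
from station import manip
o=manip.get_obs();print(o['eef_pos'],o['wrist_force'],o['opening'],o['time']);print(manip.hand_in())"
```

```text
[ 0.52052734 -0.10511831  0.14350012] [-10.02433061  -3.44504952  19.53120186] 0.03192103416953814 16.85
the job is handed in; nothing more can be done
None
```

I lifted the slim cartridge off its post, tilted it 25° to match the nipple, and pressed its coupler down until the sleeve reached its stop. I held it there about 3.6 s and handed it in at 16.85 s, still gripping and pressing.

**Final checks:**
- **Push:** it stayed steady at about 22 N along the nipple's axis. The force had risen from 4 to 14 N like the spring, then jumped with no further travel. I read that as the sleeve at its stop; the sleeve joint itself can't be read.
- **Grip and position:** the fingers stayed at about 32 mm opening on the barrel with a 110 N grip setting, and the tool did not move during the hold. The last pictures show the coupler seated square against the boss.
- **Surroundings:** I kept clear of the other objects and saw no contact, but I did not measure their positions at the end.

**What disagreed:**
- **Nipple tip position:** the first estimate from the fixed cameras was about 5 mm off along x compared with the closer wrist view. I followed the wrist view and corrected again by about 1 mm from the side force during insertion.
- **Overshoot:** the push briefly reached about 73 N at the stop before I eased off, which is under the 120 N wrist limit.

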